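Fit the control knob on its D-shaft and hold it pressed

ROBOT

A 6-joint arm with a two-finger parallel gripper is mounted at the origin on a cart in front of the work surface, level with it; the furniture and walls round the work are solid. World frame = base frame: x ahead of the robot, y to its left, z up, the work surface at z = 0. Lengths are in m, angles in degrees, forces in N, time in s.
With the tool pointing down it reaches from about 0.4 to 0.825 m from the base axis. Payload 7 kg.
Tool frame: the origin (TCP) lies at the centre of the arm's flange, where the gripper is bolted on; the fingertips stand 178 mm ahead of it and the grasp point (between the pads) lies 159 mm ahead of it (tip_reach is the distance from the TCP to the fingertips, in m); z points along the fingers, y is the line along which they close (so a half turn about z gives the same grasp; the last joint's range is limited). The gripper opens to 88 mm and grips with 3 to 60 N. Pads are 19 mm wide; open, the fingers measure 130 mm over their backs; the gripper's body (78 mm by 193 mm) begins 47 mm behind the grasp point.
Start: joints at [-53.394, 20.546, 0.682, 0, -70.136, -16.507], TCP at [0.232, -0.634, 0.405] pointing down, gripper open.
Joint ranges: [-176.03, 176.03], [-82.01, 121.73], [-58.28, 71.71], [-173.87, 95.51], [-174.79, -0.11], [-173.66, 173.66]. Speed limits (degrees/s): [136.94, 136.94, 172.46, 180, 180, 180].

INTERFACE

Orientations are given as [roll, pitch, yaw] about the fixed x, y, z axes, in that order (R = Rz(yaw) Ry(pitch) Rx(roll)).
In Python, from plant import * gives the robot as it stands.
- The arm moves only by the shell command python3 -m handwheel 'ROWS'. ROWS is JSON, a list of rows, each a list of 7 numbers: the opening, from -1 (shut) to 1 (fully open), then the shift along the tool's x, y, z as a fraction of full scale, then the turn, a rotation vector about the tool's x, y, z as a fraction of full scale. A call has 1 to 5 rows; each row shifts and turns the commanded pose from where the row before left it, along the tool's axes as they then stand; what a row does not reach is not made up. Full scale, the value 1, is 0.025 m for a shift and 6 degrees for a turn. A row lasts 1/8 s, in which the tool goes at most 62.5 mm and 10.7 degrees, less where a joint would pass 70% of its speed; a pose out of reach is approached as far as the arm can. A call with a number of a shift or a turn outside -1 to 1 is refused whole. A call with a gripper value outside its range is refused whole. The fingers move at their own pace and stop on an object; the grip force is fixed at half the most. Time passes only in rows, so rows that do not move let the fingers close. It gives the time, the measured TCP pose, the force, the opening and the grip force at its end, in the units of the state.
- get_obs(): the state, without advancing time (a new reading comes with each control period).
- snapshot(name): name is "scene" or "top" or "wrist"; returns a dict with "color" (400x640x3 uint8, red, green, blue), "fx", "fy", "cx", "cy" (pixels), "R" (3x3) and "t" (3): a world point X has camera coordinates R X + t; the wrist camera has in their place "tool_from_camera" (4x4, takes a point from camera to tool coordinates, whose origin is the TCP and whose axes are the flange's). Camera axes: x right, y down, z forward; pixel columns grow to the right and rows downward; lengths in m; the calibration is good to about 2 mm. A picture is of the moment at which its call begins: read the wrist's pose just before it. There is no depth.
- close_job(): hands the job in; it is judged then, once.
The state is a dict: "clock": time; "joint_pos": joint angles; "qvel": joint speeds; "tau": joint torques, N m; "tool_pos": TCP position; "orientation": TCP orientation; "force": force on the tool from outside, world axes, zero at the start; "moment": the same for the moment, N m; "opening": finger opening in m; "gripper_force": force on a finger pad.
Only numpy, scipy, OpenCV 4.12 (cv2) and the standard library are available. Lean on these libraries where they do the work, as an engineer would, in place of code of your own. Each camera call takes 0.05 s, during which the arm holds its last target. There are 200 camera calls.

TASK

Swing the magnifier arm fully aside, away from over the speed controller. Then take the loose control knob, turn it so that its nose points the way the flat of the controller's D-shaft faces, push it fully home onto the shaft, and press it on down to hold the sprung shaft all the way in. Finish while still holding the knob pressed down, leaving the magnifier aside and the other loose things where they lie.

Things in the scene. Friction and masses are not known exactly. Their poses are not given: they have to be found in the camera images.
- controller: Bench motor speed controller: low grey metal box 120 (x) x 110 (y) mm, 45 mm high, fixed to the bench, its yaw within 0.2 rad of zero. Origin: centre of its underside. The sprung steel D-shaft stands 26 mm out of the middle of its top, amid scale marks; the shaft's lowest 7 mm are inside a collar 21 mm across that moves in with it.
- shaft_tip (a point): Centre of the top end of the upright D-shaft (on its axis), 71 mm above the bench when the shaft is out. The shaft is 16 mm in diameter with one flat, 4.5 mm from its axis; top rim chamfered 2 mm. The point's x points horizontally out of the flat, z up. The flat faces away from the robot (world +x), give or take 0.8 rad. The shaft turns stiffly (0.08 N m).
- plunger (a joint): How far the shaft is pressed in: 0 is out, 0.006 m is fully in (stop). A spring resists with 4 N at 0, 7 N at 6 mm.
- knob: Loose black control knob, 40 to 85 g, 38 mm high, standing on the bench bore down. Two flat upright cheeks 30 mm apart (y = -15 and +15 mm, from x = -17 to +13 mm, full height), rounded tail at x = -23 mm, tapered nose at x = +30 mm, white line on top. Origin: centre of the underside, on the bore's axis; x to the nose, z up. Nose within 0.7 rad of world +x at first.
- knob_bore (a point): Centre of the bore's inner end, axes as the knob's; it meets shaft_tip when the knob is fully home. The bore is a blind D open below: 18 mm in diameter, 16 mm deep, its flat 5.5 mm from the axis on the nose's side. Fully home, the knob's underside is 10 mm above the box's top with the shaft out, 4 mm with it fully in.
- magnifier: Foot (74 mm across, 17 mm high) and upright post (12 mm thick, 128 mm high) of the magnifier, fixed to the bench at the left far corner of the controller. Origin: centre of the underside. Axes: z up.
- lens_arm (a joint): Turn of the magnifier's level arm about its post: near 0 (within 0.2) the lens is over the shaft; it grows as the arm swings clockwise seen from above (the lens moves first toward the robot, then to the left); stop at 1.7 rad. Friction holds it where it is left (0.05 N m).
- lens_pivot (a point): Hinge of the magnifier arm: on the post's axis, 112 mm above the bench. The axis is vertical; the point's x axis points along the arm to the lens. The lens is 74 mm across with its frame, 8 mm thick, its centre 120 mm from the pivot.
- lens_peg (a point): Grip point on the round upright peg on top of the magnifier arm, 70 mm from the pivot and 142 mm above the bench. The peg is 13 mm thick and free from 118 to 157 mm above the bench.
- tape_roll: Bystander: roll of insulating tape lying flat, 64 mm across, 18 mm high. Origin: centre of the underside. Leave alone.
- padlock: Bystander: padlock standing upright, 19 x 42 x 66 mm. Origin: centre of the underside. Leave alone.
Mind the look-alikes: they are no part of the job. Of the things shaped like the knob, the black one is meant.

How it is judged:
By the outcome, as a careful person would: the job done as asked, in the order asked, and still so for the second after the job is handed in, while the arm keeps its last pose, push and grip.
It also fails if it takes over 56 s, if anything falls off the work surface, if the arm or the gripper's body presses on something with over 40 N, if the wrist force passes 120 N, or if a joint passes its speed limit or range.

## Working session

There is one attempt and no reset: what is moved stays moved. The work goes in short steps, Python scripts to look and compute and a shell command to move; the robot and the scene stay as the last step left them, time stands still between calls to the robot, and variables do not carry over. Pictures are saved under pics/ and viewed, at most 10 in all, crops included, and the job is handed in when it is done.

```bash
mkdir -p pics; cat > h.py <<'E'
from plant import *
import numpy as np, cv2
from scipy.spatial.transform import Rotation as Ro
def cam(n):
    o=get_obs(); s=snapshot(n)
    if 'R' in s: R=np.array(s['R']);t=np.array(s['t'])
    else:
        T=np.eye(4);T[:3,:3]=Ro.from_euler('xyz',o['orientation'],degrees=True).as_matrix();T[:3,3]=o['tool_pos']
        W=np.linalg.inv(T@np.array(s['tool_from_camera']));R=W[:3,:3];t=W[:3,3]
    s['Rw']=R;s['tw']=t
    return s
def save(s,f): cv2.imwrite('pics/'+f,s['color'][:,:,::-1])
def px2w(s,u,v,z):
    R,t=s['Rw'],s['tw'];d=R.T@np.array([(u-s['cx'])/s['fx'],(v-s['cy'])/s['fy'],1]);c=-R.T@t
    return c+d*(z-c[2])/d[2]
def w2px(s,X):
    p=s['Rw']@np.array(X)+s['tw'];return s['fx']*p[0]/p[2]+s['cx'],s['fy']*p[1]/p[2]+s['cy']
E
python3 - <<'E'
from h import *
import pickle
for n in('scene','top'):
    s=cam(n);save(s,n+'.png');pickle.dump(s,open(n+'.pkl','wb'));print(n,-s['Rw'].T@s['tw'],s['fx'])
o=get_obs();print(o)
E
```

```text
scene [-0.06011143 -0.53421926  0.52248982] 388.2334116348786
top [ 0.40851738 -0.00188227  1.04360742] 432.65571250683996
{'clock': 0.1, 'joint_pos': array([-5.33929364e+01,  2.05878613e+01,  6.39660038e-01, -1.60775607e-02,
       -7.01366469e+01, -1.65056365e+01]), 'qvel': array([-0.00046285,  0.1123953 ,  0.20481979,  0.08342517, -0.0624695 ,
       -0.03766143]), 'tau': array([-9.78635435e-04, -5.84160876e+01,  2.93750435e+01,  7.01539010e+00,
        1.01589609e-02, -5.81719632e-05]), 'tool_pos': array([ 0.23190884, -0.63373392,  0.40382025]), 'orientation': array([ 1.79914354e+02, -9.61621753e-03, -1.59904040e+02]), 'force': array([ 0.6617357 ,  0.32406008, -0.0285262 ]), 'moment': array([ 0.02551105,  0.03076496, -0.04910684]), 'gripper_force': 0.0, 'opening': 0.08735051146326138}
```

View pics/top.png

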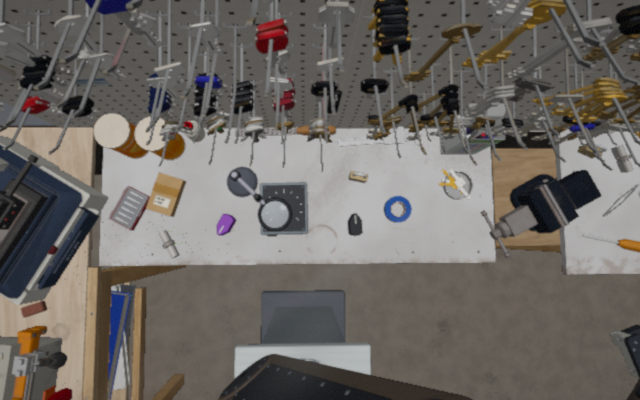

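View pics/scene.png

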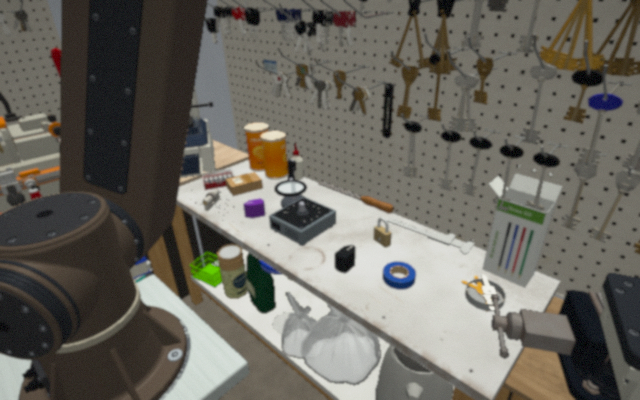

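The top view shows the controller at (283,208), lens at (274,214), post foot at (242,182), black knob at (355,223), purple look-alike at (226,224), and tape at (397,208). The scene view agrees, with the padlock at (383,233).

```bash
python3 - <<'E'
from h import *
import pickle
s=pickle.load(open('top.pkl','rb'))
for n,u,v,z in [('ctrl',283.5,208,.045),('lens',274,213.5,.112),('post',242,181,0.0),('knob',355,223,.038),('shaft?',283,208,.07)]: print(n,px2w(s,u,v,z).round(4))
c=cv2.resize(s['color'][160:250,215:375],None,fx=5,fy=5,interpolation=cv2.INTER_CUBIC);cv2.imwrite('pics/c1.png',c[:,:,::-1])
E
```

```text
ctrl [0.4721 0.0427 0.045 ]
lens [0.4561 0.0601 0.112 ]
post [0.5409 0.1448 0.    ]
knob [ 0.4366 -0.1231  0.038 ]
shaft? [0.4705 0.0427 0.07  ]
```

View pics/c1.png

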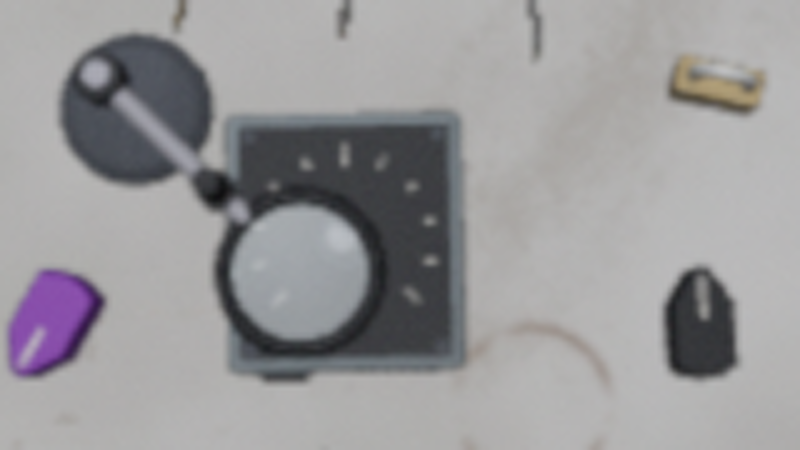

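```bash
python3 - <<'E'
from h import *
import pickle
s=pickle.load(open('top.pkl','rb'))
f=lambda a,b,z:px2w(s,215+(a-2)/5,160+(b-2)/5,z)
foot=f(137,109,.010);post=f(97,73,.128);lens=f(301,270,.112)
print('foot',foot,'post',post,'lens',lens,np.linalg.norm((lens-post)[:2]))
p=(foot+post)/2
d=(lens-p)[:2];d/=np.linalg.norm(d);print('ang',np.degrees(np.arctan2(d[1],d[0])),'peg',p[:2]+.07*d,'img top',f(213,185,.155))
for a,b in[(228,117),(458,113),(463,366),(232,370)]:print('corner',f(a,b,.045))
print('ctrl',np.mean([f(a,b,.045) for a,b in[(228,117),(458,113),(463,366),(232,370)]],0))
print('nose',f(702,268,.038),'tail',f(702,377,.02),'line',f(703,278,.038),f(704,316,.038))
print('cheeks',f(666,330,.038),f(737,330,.038))
o=get_obs();print(Ro.from_euler('xyz',o['orientation'],degrees=True).as_matrix().round(3))
w=cam('wrist');print(w['tool_from_camera'],w['fx'])
E
```

```text
foot [0.53869712 0.1433569  0.01      ] post [0.53929274 0.14379326 0.128     ] lens [0.45590296 0.05835733 0.112     ] 0.11938657613481629
ang -134.2763834803337 peg [0.49012651 0.09345644] img top [0.48887141 0.09167067 0.155     ]
corner [0.53040277 0.09648226 0.045     ]
corner [ 0.53186927 -0.01000678  0.045     ]
corner [ 0.41468699 -0.01166402  0.045     ]
corner [0.41365647 0.09417614 0.045     ]
ctrl [0.47265387 0.0422469  0.045     ]
nose [ 0.45946255 -0.12349992  0.038     ] tail [ 0.40880876 -0.12486629  0.02      ] line [ 0.45479271 -0.1238946   0.038     ] [ 0.43709065 -0.12408296  0.038     ]
cheeks [ 0.43070807 -0.10624286  0.038     ] [ 0.43047635 -0.13939985  0.038     ]
[[-0.939 -0.344 -0.001]
 [-0.344  0.939  0.001]
 [ 0.     0.001 -1.   ]]
[[-3.89828911e-04 -9.63668889e-01 -2.67099459e-01  7.03563864e-02]
 [ 9.99999831e-01 -4.91061474e-04  3.12212613e-04 -5.32012461e-04]
 [-4.32031836e-04 -2.67099292e-01  9.63668917e-01  2.10620465e-02]
 [ 0.00000000e+00  0.00000000e+00  0.00000000e+00  1.00000000e+00]] 353.4703656535985
```

```bash
python3 -m handwheel '[[1,-0.4,0.5,0,0,0,0],[1,-0.82,0.99,0,0,0,0],[1,-0.82,0.99,0,0,0,0],[1,-0.82,0.99,0,0,0,0],[1,-0.82,0.99,0,0,0,0]]'
for i in 1; do python3 -m handwheel '[[1,-0.82,0.99,0,0,0,0],[1,-0.82,0.99,0,0,0,0],[1,-0.82,0.99,0,0,0,0],[1,-0.82,0.99,0,0,0,0],[1,-0.82,0.99,0,0,0,0]]'; done
```

```text
clock: 0.78
tool_pos: [0.2802, -0.4958, 0.4047]
orientation: [180.0, 0.0, -159.9]
force: [-0.0, 0.3, -0.5]
opening: 0.0877
gripper_force: 0.0
clock: 1.4
tool_pos: [0.3336, -0.3444, 0.4047]
orientation: [-180.0, 0.0, -159.9]
force: [0.6, -0.5, 0.2]
opening: 0.0876
gripper_force: 0.0
```

```bash
python3 -m handwheel '[[1,-0.82,0.99,0,0,0,0],[1,-0.82,0.99,0,0,0,0],[1,-0.82,0.99,0,0,0,0],[1,-0.82,0.99,0,0,0,0],[1,-0.82,0.99,0,0,0,0]]'
python3 -m handwheel '[[1,-0.82,0.99,0,0,0,0],[1,-0.82,0.99,0,0,0,0],[1,-0.82,0.99,0,0,0,0],[1,-0.82,0.99,0,0,0,0],[1,-0.82,0.99,0,0,0,0]]'
python3 -m handwheel '[[1,-0.82,0.99,0,0,0,0],[1,-0.82,0.99,0,0,0,0],[1,-0.5,0.5,0,0,0,0],[1,0,0,0,0,0,0]]'
cat > rel.py <<'E'
import sys;from h import *
o=get_obs();R=Ro.from_euler('xyz',o['orientation'],degrees=True).as_matrix()
d=np.array(list(map(float,sys.argv[1:4])))-o['tool_pos'];print(o['tool_pos'],o['orientation'],'rows xyz',(R.T@d/.025).round(2))
E
python3 rel.py .490 .0935 .301
```

```text
clock: 2.02
tool_pos: [0.3871, -0.1932, 0.4047]
orientation: [-180.0, 0.0, -159.9]
force: [0.4, 0.8, 0.9]
opening: 0.0875
gripper_force: 0.0
clock: 2.65
tool_pos: [0.4407, -0.042, 0.4047]
orientation: [180.0, 0.0, -159.9]
force: [1.3, -0.1, 0.6]
opening: 0.0877
gripper_force: 0.0
clock: 3.15
tool_pos: [0.4701, 0.0342, 0.4045]
orientation: [180.0, -0.0, -159.8]
force: [-0.9, -1.7, 0.4]
opening: 0.0877
gripper_force: 0.0
[0.47008397 0.03415417 0.40447079] [ 1.79999392e+02 -2.06840607e-02 -1.59809779e+02] rows xyz [-1.57  1.95  4.14]
```

```bash
python3 -m handwheel '[[1,-0.8,0.98,0,0,0,0],[1,-0.77,0.97,0,0,0,0],[1,0,0,1,0,0,0],[1,0,0,1,0,0,0],[1,0,0,1,0,0,0]]'
python3 -m handwheel '[[1,0,0,1,0,0,0],[1,0,0,0.14,0,0,0],[-1,0,0,0,0,0,0],[-1,0,0,0,0,0,0],[-1,0,0,0,0,0,0]]'
python3 -m handwheel '[[-1,0,0,0,0,0,0],[-1,0,0,0,0,0,0]]'
```

```text
clock: 3.78
tool_pos: [0.4898, 0.0917, 0.329]
orientation: [180.0, -0.0, -159.9]
force: [0.4, -0.3, 0.6]
opening: 0.0871
gripper_force: 0.0
clock: 4.4
tool_pos: [0.4904, 0.0927, 0.302]
orientation: [180.0, 0.1, -159.9]
force: [-0.1, 0.2, -0.7]
opening: 0.0631
gripper_force: 0.0
clock: 4.65
tool_pos: [0.4903, 0.0927, 0.3013]
orientation: [180.0, 0.0, -159.9]
force: [-0.0, 0.1, -0.3]
opening: 0.0429
gripper_force: 0.0
```

```bash
python3 -m handwheel '[[-1,0,0,0,0,0,0],[-1,0,0,0,0,0,0],[-1,0,0,0,0,0,0],[-1,0,0,0,0,0,0]]'
python3 - <<'E'
from h import *
o=get_obs();R=Ro.from_euler('xyz',o['orientation'],degrees=True).as_matrix()
c=np.array([.539,.1436]);p=o['tool_pos'][:2]-c;a=np.arctan2(p[1],p[0]);r=np.hypot(*p);print(o['opening'],o['gripper_force'],np.degrees(a),r)
A=a-np.radians(np.arange(0,105,12));P=c+.07*np.c_[np.cos(A),np.sin(A)]
P[0]=o['tool_pos'][:2]
for i in range(1,len(P)):print(12*i,P[i].round(4),(R.T@np.r_[P[i]-P[i-1],0]/.025).round(2))
E
```

```text
clock: 5.15
tool_pos: [0.4904, 0.0928, 0.3012]
orientation: [180.0, 0.0, -159.9]
force: [1.2, 1.4, -1.1]
opening: 0.012
gripper_force: 30.0
0.012037172427668143 29.999763071537018 -133.73446282565925 0.07029083606808058
12 [0.4811 0.1042] [0.19 0.55 0.  ]
24 [0.4742 0.1171] [0.08 0.58 0.  ]
36 [0.4701 0.1311] [-0.04  0.58  0.  ]
48 [0.469  0.1457] [-0.16  0.56  0.  ]
60 [0.471  0.1602] [-0.27  0.52  0.  ]
72 [0.4759 0.174 ] [-0.37  0.45  0.  ]
84 [0.4836 0.1864] [-0.46  0.36  0.  ]
96 [0.4938 0.197 ] [-0.53  0.26  0.  ]
```

```bash
python3 -m handwheel '[[-1,0.19,0.55,0,0,0,0],[-1,0.08,0.58,0,0,0,0],[-1,-0.04,0.58,0,0,0,0]]'
python3 -m handwheel '[[-1,-0.16,0.56,0,0,0,0],[-1,-0.27,0.52,0,0,0,0],[-1,-0.37,0.45,0,0,0,0]]'
```

```text
clock: 5.52
tool_pos: [0.4689, 0.1297, 0.3008]
orientation: [-179.9, -0.2, -160.0]
force: [-1.8, -5.2, 1.5]
opening: 0.0124
gripper_force: 30.0
clock: 5.9
tool_pos: [0.4747, 0.1728, 0.3006]
orientation: [-179.9, -0.2, -160.0]
force: [-1.4, -5.4, 0.6]
opening: 0.012
gripper_force: 30.0
```

Now creep to the stop in half steps.

```bash
python3 -m handwheel '[[-1,-0.23,0.19,0,0,0,0],[-1,0,0,0,0,0,0]]'
python3 -m handwheel '[[-1,-0.23,0.17,0,0,0,0],[-1,0,0,0,0,0,0]]'
python3 -m handwheel '[[-1,-0.13,0.08,0,0,0,0],[-1,0,0,0,0,0,0]]'
```

```text
clock: 6.15
tool_pos: [0.479, 0.1802, 0.3006]
orientation: [180.0, -0.1, -159.9]
force: [-4.0, 0.5, 0.8]
opening: 0.0123
gripper_force: 30.0
clock: 6.4
tool_pos: [0.483, 0.1858, 0.3006]
orientation: [180.0, -0.1, -159.9]
force: [-5.3, 1.3, -0.4]
opening: 0.012
gripper_force: 30.0
clock: 6.65
tool_pos: [0.4853, 0.1887, 0.3007]
orientation: [180.0, -0.1, -159.9]
force: [-5.0, -0.7, -0.9]
opening: 0.0123
gripper_force: 30.0
```

```bash
python3 -m handwheel '[[-1,-0.16,0.09,0,0,0,0],[-1,0,0,0,0,0,0]]'
python3 -m handwheel '[[-1,-0.16,0.08,0,0,0,0],[-1,0,0,0,0,0,0]]'
```

```text
clock: 6.9
tool_pos: [0.4884, 0.1921, 0.3006]
orientation: [-180.0, -0.1, -159.9]
force: [-4.0, -1.0, -1.5]
opening: 0.0122
gripper_force: 30.0
clock: 7.15
tool_pos: [0.4895, 0.1931, 0.3005]
orientation: [-179.8, -0.5, -159.9]
force: [-16.0, -8.9, 11.0]
opening: 0.0124
gripper_force: 30.0
```

```bash
python3 -m handwheel '[[-0.3,0.1,-0.05,0,0,0,0],[-0.3,0,0,0,0,0,0],[-0.3,0,0,0,0,0,0],[-0.3,0,0,-0.5,0,0,0],[-0.3,0,0,-1,0,0,0]]'
python3 -m handwheel '[[-0.3,0,0,-1,0,0,0],[-0.3,0,0,-0.5,0,0,0],[0,0,0,0,0,0,0]]'
python3 rel.py .4727 .0422 .37; python3 -c "from h import *;print(get_obs()['joint_pos'])"
```

```text
clock: 7.78
tool_pos: [0.49, 0.1938, 0.3391]
orientation: [-180.0, -0.1, -159.9]
force: [0.7, 0.4, -0.4]
opening: 0.0306
gripper_force: 0.0
clock: 8.15
tool_pos: [0.4902, 0.1939, 0.3771]
orientation: [180.0, 0.1, -159.9]
force: [-0.3, 0.1, -1.2]
opening: 0.0362
gripper_force: 0.0
[0.49015582 0.19385042 0.37714757] [ 1.79952612e+02  1.17893447e-01 -1.59897576e+02] rows xyz [ 2.74 -5.46  0.28]
[ 4.29176850e+01  7.76301248e+00 -2.02591341e+01  2.30723033e-03
 -6.18508088e+01 -1.12816298e+02]
```

```bash
python3 -m handwheel '[[1,0.46,-0.91,0,0,0,0],[1,0.46,-0.91,0.1,0,0,0],[1,0.46,-0.91,0.1,0,0,0],[1,0.46,-0.91,0.1,0,0,0],[1,0.46,-0.91,0,0,0,0]]'
python3 -m handwheel '[[1,0.46,-0.91,0,0,0,1],[1,0,0,0,0,0,1],[1,0,0,0,0,0,1],[1,0,0,0,0,0,0.35],[1,0,0,0,0,0,0]]'
python3 - <<'E'
from h import *
import pickle
s=cam('wrist');save(s,'w1.png');pickle.dump(s,open('w1.pkl','wb'));print(get_obs()['orientation'],get_obs()['tool_pos'],w2px(s,[.4727,.0422,.071]))
E
```

```text
clock: 8.78
tool_pos: [0.4743, 0.0649, 0.3678]
orientation: [-180.0, -0.1, -159.9]
force: [-0.0, 0.5, 0.1]
opening: 0.0844
gripper_force: 0.0
clock: 9.4
tool_pos: [0.4718, 0.0412, 0.3683]
orientation: [-180.0, -0.0, -180.0]
force: [-0.3, -0.5, -0.4]
opening: 0.0874
gripper_force: 0.0
[-1.79989985e+02 -2.07328564e-02 -1.79928287e+02] [0.47192447 0.04136232 0.3684281 ] (np.float64(320.25242224970464), np.float64(196.23291596214617))
```

View pics/w1.png

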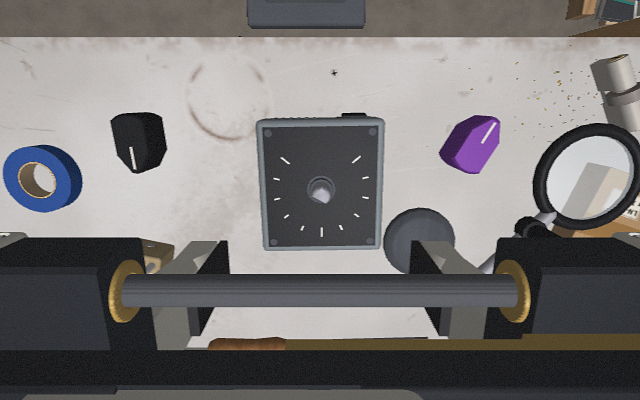

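The wrist view shows the lens now well aside (590,180), the shaft at about (321,194), and the black knob top at about (137,130) with its nose pointing down the image (+x). I'll enlarge both.

```bash
python3 - <<'E'
from h import *
import pickle
s=pickle.load(open('w1.pkl','rb'))['color']
a=cv2.resize(s[172:222,296:346],(400,400),interpolation=cv2.INTER_CUBIC);b=cv2.resize(s[100:180,100:180],(400,400),interpolation=cv2.INTER_CUBIC)
cv2.imwrite('pics/c2.png',np.hstack([a,b])[:,:,::-1])
E
```

```text
(no output)
```

View pics/c2.png

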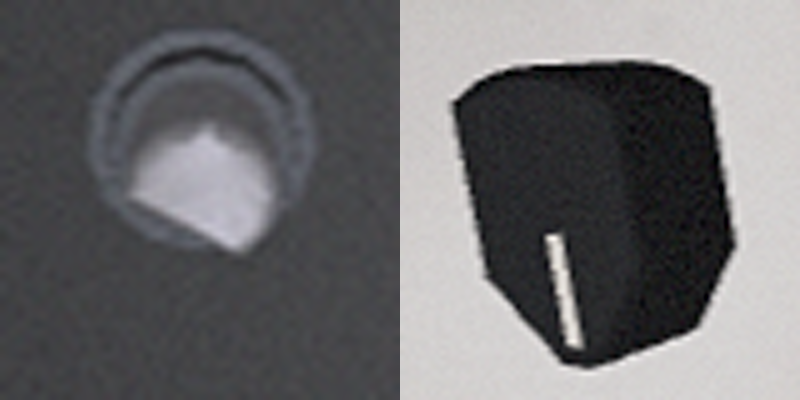

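```bash
python3 - <<'E'
from h import *
import pickle
s=pickle.load(open('w1.pkl','rb'))
f=lambda a,b,z:px2w(s,296+(a+.5)/8-.5,172+(b+.5)/8-.5,z)
g=lambda a,b,z:px2w(s,100+(a-400)/5-.4,100+b/5-.4,z)
p,q=f(132,195,.071),f(240,250,.071);d=q-p;n=np.array([d[1],-d[0]]);n=n if n[0]>0 else -n;n/=np.linalg.norm(n)
print('flat',p,q,np.linalg.norm(d),'yaw',np.degrees(np.arctan2(n[1],n[0])),'axis',(p+q)[:2]/2-n*.0045)
m=lambda P:np.degrees(np.arctan2(P[1],P[0]))
l=g(553,235,.038),g(576,347,.038);print('line',l,m(l[1]-l[0]))
l=g(455,105,.038),g(487,278,.038);print('cheekL',l,m(l[1]-l[0]))
print('nose',g(572,362,.038),'R cheek top front',g(632,262,.038))
l=g(711,88,.0),g(735,243,.0);print('cheekR bottom',l,m(l[1]-l[0]))
# controller yaw & tick ring
t=[(283,160),(359,160),(280,180),(363,180),(278,198),(365,198)]
P=[px2w(s,u,v,.045) for u,v in t];print('pair mids',[(P[i]+P[i+1])[:2]/2 for i in(0,2,4)])
# collar circle at z=.052
print('collar', [f(a,b,.052) for a,b in[(203,30),(88,135),(318,130)]])
E
```

```text
flat [0.47245689 0.03559094 0.071     ] [0.47820922 0.04651475 0.071     ] 0.012345802631326652 yaw -27.770664550157562 axis [0.47135137 0.04314955]
line (array([ 0.43668639, -0.12312248,  0.038     ]), array([ 0.45639223, -0.12185087,  0.038     ])) 3.6921695900409452
cheekL (array([ 0.41463165, -0.13672113,  0.038     ]), array([ 0.44417842, -0.13575025,  0.038     ])) 1.8820121757424089
nose [ 0.45908315 -0.12293369  0.038     ] R cheek top front [ 0.44137113 -0.10998142  0.038     ]
cheekR bottom (array([ 0.41305655, -0.10914031,  0.        ]), array([ 0.44254912, -0.1079322 ,  0.        ])) 2.34571155866417
pair mids [array([0.44726872, 0.04288198]), array([0.4647818 , 0.04334932]), array([0.48101072, 0.04338457])]
collar [array([0.4592605 , 0.04281844, 0.052     ]), array([0.47069882, 0.03051315, 0.052     ]), array([0.47013819, 0.05515664, 0.052     ])]
```

```bash
python3 -m handwheel '[[1,0,0,1,0,0,0],[1,0,0,1,0,0,0],[1,0,0,1,0,0,0],[1,0,0,0.9,0,0,0],[1,0,0,0,0,0,0]]'
python3 - <<'E'
from h import *
import pickle
s=cam('wrist');pickle.dump(s,open('w2.pkl','wb'));u,v=w2px(s,[.471,.043,.065]);u0,v0=int(u)-40,int(v)-30;print(u0,v0,get_obs()['tool_pos'])
c=cv2.resize(s['color'][v0:v0+60,u0:u0+80],None,fx=8,fy=8,interpolation=cv2.INTER_CUBIC);cv2.imwrite('pics/c3.png',c[:,:,::-1])
E
```

```text
clock: 10.07
tool_pos: [0.4715, 0.0415, 0.2698]
orientation: [-179.9, -0.2, -179.9]
force: [-0.1, -1.0, -0.1]
opening: 0.0876
gripper_force: 0.0
282 206 [0.4720602  0.0417359  0.27091918]
```

View pics/c3.png

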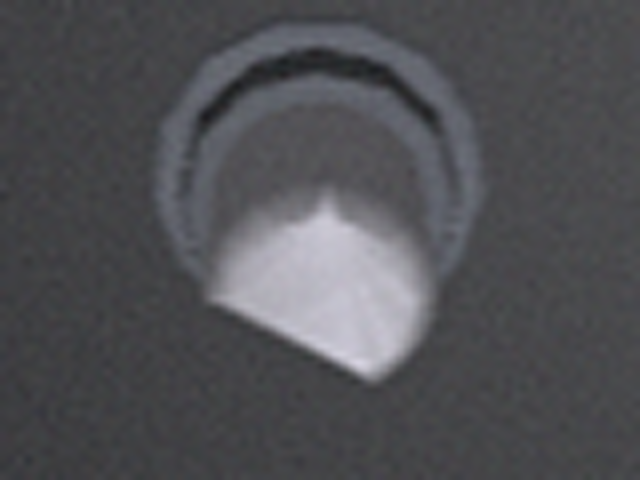

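```bash
python3 - <<'E'
from h import *
import pickle
s=pickle.load(open('w2.pkl','rb'))
f=lambda a,b,z:px2w(s,282+(a+.5)/8-.5,206+(b+.5)/8-.5,z)
for z in(.069,.071):
    p,q=f(208,300,z),f(375,381,z);d=q-p;n=np.array([d[1],-d[0]]);n=n if n[0]>0 else -n;n/=np.linalg.norm(n)
    print(p,q,np.linalg.norm(d),np.degrees(np.arctan2(n[1],n[0])),(p+q)[:2]/2-n*.0045)
print([f(a,b,z) for a,b,z in[(160,190,.052),(482,190,.052),(320,22,.045),(212,250,.069),(437,270,.069)]])
E
python3 rel.py .432 -.1225 .36
```

```text
[0.4732977  0.03508733 0.069     ] [0.47923448 0.04650955 0.069     ] 0.012872936356170381 -27.463464480439768 [0.47227322 0.04287377]
[0.47249574 0.03515998 0.071     ] [0.47836654 0.04645526 0.071     ] 0.012729876259594958 -27.46346448043978 [0.47143827 0.04288294]
[array([0.47143613, 0.03099759, 0.052     ]), array([0.47140296, 0.05474253, 0.052     ]), array([0.46055685, 0.04280447, 0.045     ]), array([0.46966956, 0.03538693, 0.069     ]), array([0.47109405, 0.05065672, 0.069     ])]
[0.4720602  0.0417359  0.27091918] [-1.79944306e+02 -8.05268438e-02 -1.79932909e+02] rows xyz [ 1.62 -6.57 -3.55]
```

```bash
python3 -m handwheel '[[1,0.24,-0.94,-0.4,0,0,0],[1,0.24,-0.94,0,0,0,0],[1,0.24,-0.94,0,0,0,0],[1,0.24,-0.94,0,0,0,0],[1,0.24,-0.94,0,0,0,0]]'
python3 -m handwheel '[[1,0.24,-0.94,0,0,0,0],[1,0.24,-0.94,0,0,0,-0.42],[1,0,0,0,0,0,0],[1,0,0,0,0,0,0]]'
python3 rel.py .430 -.1225 .186
python3 - <<'E'
from h import *
s=cam('wrist');save(s,'w3.png')
E
```

```text
clock: 10.75
tool_pos: [0.4423, -0.0763, 0.2826]
orientation: [180.0, 0.1, -179.9]
force: [-0.1, -0.3, -0.9]
opening: 0.0875
gripper_force: 0.0
clock: 11.25
tool_pos: [0.4305, -0.1226, 0.282]
orientation: [180.0, 0.1, -177.5]
force: [0.9, -0.1, -0.6]
opening: 0.0872
gripper_force: 0.0
[ 0.43049412 -0.12259368  0.28204135] [ 1.79997297e+02  9.72418321e-02 -1.77506476e+02] rows xyz [0.03 0.   3.84]
```

View pics/w3.png

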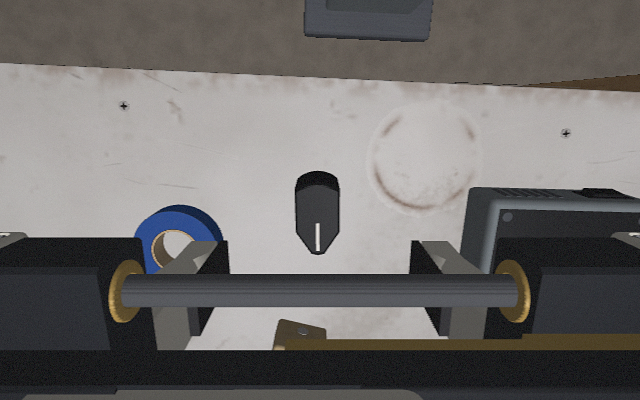

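The knob is centred and aligned under the gripper (top 295–340 across, line at 318). The tape is at (180,245), so I'll narrow the fingers before descending.

```bash
python3 -m handwheel '[[0.35,0,0,0,0,0,0],[0.35,0,0,0.9,0,0,0],[0.35,0,0,0.9,0,0,0],[0.35,0,0,0.9,0,0,0],[0.35,0,0,0.8,0,0,0]]'
python3 -m handwheel '[[0.35,0,0,0.34,0,0,0],[0.35,0,0,0,0,0,0],[-1,0,0,0,0,0,0],[-1,0,0,0,0,0,0],[-1,0,0,0,0,0,0]]'
python3 -m handwheel '[[-1,0,0,0,0,0,0],[-1,0,0,0,0,0,0],[-1,0,0,0,0,0,0]]'
```

```text
clock: 11.92
tool_pos: [0.4303, -0.1222, 0.193]
orientation: [-180.0, -0.0, -177.4]
force: [0.5, -0.4, -0.0]
opening: 0.0596
gripper_force: 0.0
clock: 12.55
tool_pos: [0.4302, -0.1227, 0.1856]
orientation: [180.0, 0.1, -177.5]
force: [-0.2, 0.7, 0.4]
opening: 0.0347
gripper_force: 0.0
clock: 12.92
tool_pos: [0.4302, -0.1227, 0.1855]
orientation: [-180.0, 0.0, -177.5]
force: [-1.3, 1.2, 6.3]
opening: 0.03
gripper_force: 30.0
```

```bash
python3 -m handwheel '[[-1,0,0,-0.8,0,0,0],[-1,0,0,-0.8,0,0,0],[-1,0,0,-0.8,0,0,0],[-1,0,0,-0.8,0,0,0],[-1,0,0,-0.8,0,0,0]]'
python3 -m handwheel '[[-1,0,0,0,0,0,1],[-1,0,0,0,0,0,1],[-1,0,0,0,0,0,1],[-1,0,0,0,0,0,1],[-1,0,0,0,0,0,1]]'
python3 -m handwheel '[[-1,0,0,0,0,0,0]]'
python3 rel.py .472 .0429 .285
python3 - <<'E'
from h import *
import pickle
s=cam('wrist');pickle.dump(s,open('w4.pkl','wb'));c=s['color'][150:300,220:420];c=cv2.resize(c,None,fx=4,fy=4,interpolation=cv2.INTER_CUBIC);cv2.imwrite('pics/c4.png',np.clip(c[:,:,::-1].astype(float)*1.8,0,255))
E
```

```text
clock: 13.55
tool_pos: [0.4299, -0.1227, 0.2857]
orientation: [180.0, -0.0, -177.5]
force: [0.7, -0.4, 0.1]
opening: 0.0299
gripper_force: 30.0
clock: 14.18
tool_pos: [0.4299, -0.1227, 0.285]
orientation: [-180.0, -0.0, 152.3]
force: [-0.4, 1.0, -0.5]
opening: 0.0299
gripper_force: 30.0
clock: 14.3
tool_pos: [0.4299, -0.1227, 0.285]
orientation: [-180.0, -0.0, 152.6]
force: [-0.0, 0.2, -0.4]
opening: 0.0297
gripper_force: 30.0
[ 0.42994827 -0.12272335  0.2850179 ] [-1.79994355e+02 -1.81759765e-02  1.52551676e+02] rows xyz [1.56 6.65 0.  ][ WARN:0@0.573] global loadsave.cpp:1063 imwrite_ Unsupported depth image for selected encoder is fallbacked to CV_8U.
```

View pics/c4.png

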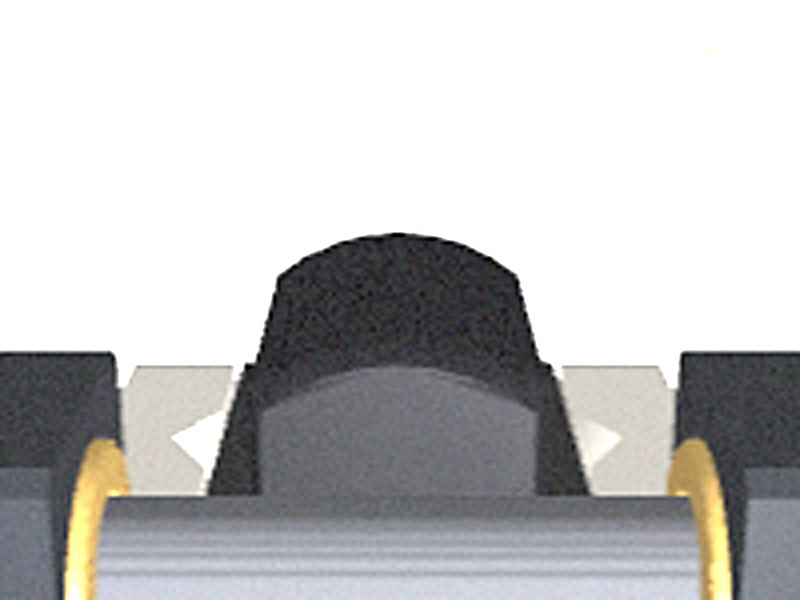

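```bash
python3 - <<'E'
from h import *
import pickle
s=pickle.load(open('w4.pkl','rb'));T=np.array(s['tool_from_camera'])
def tl(u,v,z):
    d=T[:3,:3]@np.array([(u-s['cx'])/s['fx'],(v-s['cy'])/s['fy'],1]);c=T[:3,3];return c+d*(z-c[2])/d[2]
g=lambda a,b,z:tl(220+(a+.5)/4-.5,150+(b+.5)/4-.5,z)
print('tail bottom',g(398,233,.1855),'tail top',g(400,367,.1475),'cheek start top',g(261,410,.1475),g(536,410,.1475),'bottom',g(278,277,.1855),g(518,277,.1855))
# shaft seen the same way
s=pickle.load(open('w2.pkl','rb'));f=lambda a,b,z:tl(282+(a+.5)/8-.5,206+(b+.5)/8-.5,z)
print('shaft chord in tool', f(208,300,.201),f(375,381,.201))
E
```

```text
tail bottom [0.02229443 0.00101478 0.1855    ] tail top [0.02009795 0.00123983 0.1475    ] cheek start top [ 0.01565109 -0.01218465  0.1475    ] [0.01565447 0.01437193 0.1475    ] bottom [ 0.01668741 -0.01366106  0.1855    ] [0.01668745 0.01568407 0.1855    ]
shaft chord in tool [-0.00227505 -0.00531652  0.201     ] [-0.00824539  0.00611497  0.201     ]
```

```bash
python3 -m handwheel '[[-1,0.22,0.95,0,0,0,0],[-1,0.22,0.95,0,0,0,0],[-1,0.22,0.95,0,0,0,0],[-1,0.22,0.95,0,0,0,0],[-1,0.22,0.95,0,0,0,0]]'
python3 -m handwheel '[[-1,0.22,0.95,0,0,0,0],[-1,0.22,0.93,0,0,0,0],[-1,0,0,0,0,0,0],[-1,0,0,0,0,0,0]]'
python3 rel.py .4712 .0422 .262
```

```text
clock: 14.98
tool_pos: [0.4606, -0.0039, 0.2851]
orientation: [-180.0, -0.0, 152.7]
force: [-0.6, -0.4, -0.3]
opening: 0.03
gripper_force: 30.0
clock: 15.48
tool_pos: [0.4721, 0.0418, 0.2849]
orientation: [-180.0, -0.0, 152.6]
force: [-0.1, -0.2, -0.4]
opening: 0.03
gripper_force: 30.0
[0.47212826 0.04183474 0.28493792] [-1.79968822e+02 -2.83218842e-02  1.52595263e+02] rows xyz [ 0.04 -0.    0.92]
```

```bash
python3 -m handwheel '[[-1,0.04,0,0.46,0,0,0],[-1,0,0,0.46,0,0,0],[-1,0,0,0,0,0,0]]'
python3 -m handwheel '[[-1,0,0,0.16,0,0,0],[-1,0,0,0.14,0,0,0],[-1,0,0,0,0,0,0]]'
python3 -m handwheel '[[-1,0,0,0.08,0,0,0],[-1,0,0,0,0,0,0]]'
```

```text
clock: 15.85
tool_pos: [0.471, 0.042, 0.2608]
orientation: [-179.9, -0.1, 152.5]
force: [-0.1, 0.0, -0.5]
opening: 0.0298
gripper_force: 30.0
clock: 16.23
tool_pos: [0.4715, 0.0426, 0.2545]
orientation: [-180.0, -0.0, 152.5]
force: [0.7, -0.3, -0.6]
opening: 0.0298
gripper_force: 30.0
clock: 16.48
tool_pos: [0.4715, 0.0426, 0.2526]
orientation: [-180.0, -0.0, 152.5]
force: [-0.1, -0.4, -0.3]
opening: 0.03
gripper_force: 30.0
```

```bash
python3 -m handwheel '[[-1,0,0,0.12,0,0,0],[-1,0,0,0,0,0,0]]'
python3 -m handwheel '[[-1,0,0,0.12,0,0,0],[-1,0,0,0,0,0,0]]'
python3 -m handwheel '[[-1,0,0,0.12,0,0,0],[-1,0,0,0,0,0,0]]'
```

```text
clock: 16.73
tool_pos: [0.4715, 0.0426, 0.2494]
orientation: [-180.0, -0.0, 152.5]
force: [-0.6, -0.1, -0.4]
opening: 0.0299
gripper_force: 30.0
clock: 16.98
tool_pos: [0.4715, 0.0425, 0.2464]
orientation: [-180.0, -0.0, 152.5]
force: [1.1, 0.1, -0.8]
opening: 0.0304
gripper_force: 30.0
clock: 17.23
tool_pos: [0.4715, 0.0426, 0.2434]
orientation: [-180.0, -0.0, 152.5]
force: [-0.8, 0.7, -0.3]
opening: 0.0298
gripper_force: 30.0
```

Sliding freely onto the shaft. Home is expected at about 0.2405, with the stop at 0.2345.

```bash
for i in 1; do python3 -m handwheel '[[-1,0,0,0.12,0,0,0],[-1,0,0,0,0,0,0]]'; python3 -m handwheel '[[-1,0,0,0.12,0,0,0],[-1,0,0,0,0,0,0]]'; python3 -m handwheel '[[-1,0,0,0.12,0,0,0],[-1,0,0,0,0,0,0]]'; done
```

```text
clock: 17.48
tool_pos: [0.4716, 0.0426, 0.2406]
orientation: [-180.0, 0.0, 152.5]
force: [0.7, 0.1, -0.1]
opening: 0.0303
gripper_force: 30.0
clock: 17.73
tool_pos: [0.4717, 0.0426, 0.2377]
orientation: [180.0, 0.0, 152.5]
force: [-0.6, 0.3, 5.0]
opening: 0.0296
gripper_force: 30.0
clock: 17.98
tool_pos: [0.4717, 0.0426, 0.2349]
orientation: [180.0, 0.0, 152.5]
force: [-1.0, -0.1, 5.4]
opening: 0.0302
gripper_force: 30.0
```

```bash
python3 -m handwheel '[[-1,0,0,0.05,0,0,0],[-1,0,0,0,0,0,0]]'; python3 -m handwheel '[[-1,0,0,0.04,0,0,0],[-1,0,0,0,0,0,0]]'
```

```text
clock: 18.23
tool_pos: [0.4717, 0.0426, 0.2343]
orientation: [180.0, 0.0, 152.5]
force: [-3.9, 0.0, 13.4]
opening: 0.0304
gripper_force: 30.0
clock: 18.48
tool_pos: [0.4718, 0.0426, 0.2341]
orientation: [180.0, 0.1, 152.6]
force: [-8.2, 0.7, 22.8]
opening: 0.0294
gripper_force: 30.0
```

```bash
python3 -m handwheel '[[-1,0,0,-0.02,0,0,0],[-1,0,0,0,0,0,0],[-1,0,0,0,0,0,0]]'
python3 - <<'E'
from h import *
a=cam('scene')['color'][150:290,170:450];b=cam('top')['color'][140:250,200:420]
cv2.imwrite('pics/f.png',np.vstack([cv2.resize(a,(560,280)),cv2.resize(b,(560,280))])[:,:,::-1])
E
```

```text
clock: 18.85
tool_pos: [0.4717, 0.0426, 0.2342]
orientation: [180.0, 0.1, 152.6]
force: [-5.5, 0.6, 17.5]
opening: 0.0297
gripper_force: 30.0
```

View pics/f.png

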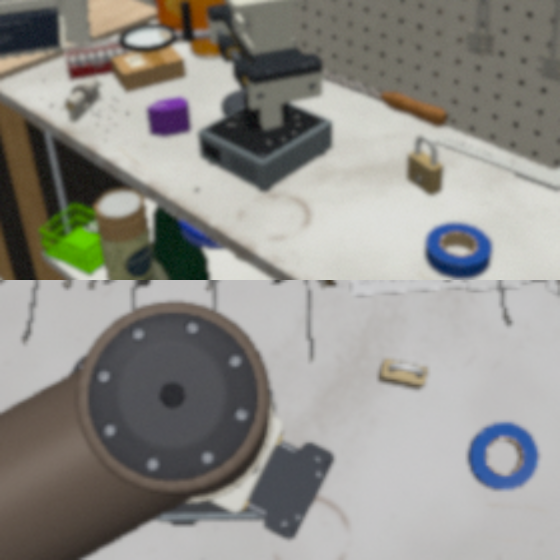

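The picture shows the lens still aside at (147,38), the knob held down on the controller, and the bystanders where they were.

```bash
python3 -c "from plant import *;print(close_job())"
```

```text
the job is handed in; nothing more can be done
None
```

I handed the job in at about 19 s. The magnifier is swung to its stop, and the black knob is home on the D-shaft with its nose along the flat, held pressed to the plunger's stop at about 17 N. The last pictures show the tape, padlock and purple knob still in place.

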